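Put up the delivery at the spare-parts desk

ROBOT

A 7-joint arm with a two-finger parallel gripper is mounted at the origin on the work surface. World frame = base frame: x ahead of the robot, y to its left, z up, the work surface at z = 0. Lengths are in mm, angles in rad, forces in N, time in s.
With the tool pointing down it reaches from about 425 to 875 mm from the base axis. Payload 9.9 kg.
Tool frame: the origin (TCP) lies midway between the tips of the shut fingers; the grasp point (between the pads) lies 19 mm behind it; z points along the fingers, x is the direction in which the jaws open and shut, and the axes are right-handed (so a half turn about z gives the same grasp; the last joint's range is limited). The gripper opens to 85 mm and grips with 20 to 120 N. Pads are 22 mm wide; open, the fingers measure 114 mm over their backs; the gripper's body (76 mm by 85 mm) begins 54 mm behind the grasp point. The pads swing forward as they close: fully open they stand 13 mm farther back than shut.
Start: joints at [1.215, 0.576, 0.025, 1.437, -0.015, 1.129, -0.057], TCP at [181.219, -650.221, 194.189] pointing down, gripper open.
Joint ranges: [-2.76, 2.76], [-0.34, 2.15], [-1.52, 1.57], [0.19, 2.46], [-1.09, 4.23], [0.17, 1.99], [-2.82, 2.82]. Speed limits (rad/s): [2.22, 2.22, 3.01, 3.01, 3.14, 3.14, 3.14].

INTERFACE

Orientations are given as a unit quaternion [w, x, y, z].
In Python, from cell import bot, claw, readout, vision gives the robot as it stands. Calls block until the motion is done:
- bot.move_to(position, orientation): joint-space move of the TCP to a pose.
- bot.line_to(position, frame=None, v=150, max_force=None): straight line of the TCP; frame=None keeps the orientation; v is the mean speed in mm/s. With max_force (N) it stops when the force on the tool has changed by that much, and returns True; else False.
- bot.movej(angles): joint-space move.
- claw.gripper_to(opening): finger opening in mm; the grip force is fixed at half the most; returns when the fingers have stopped.
- bot.wait(seconds).
- bot.ik(position, orientation): joint angles nearest the present ones, or None.
- readout.state(): the state.
- vision.snapshot(name): name is "scene" or "top"; returns (picture, depth): 420x560x3 uint8, red, green, blue; 420x560 float32, mm along the optical axis (not along the pixel's ray), 0 where there is no reading.
- vision.get_calibration(name): a dict with "fx", "fy", "cx", "cy" (pixels), "rvec" (rotation vector, rad) and "tvec" (3), from world to camera coordinates, as OpenCV has them. Camera axes: x right, y down, z forward; pixel columns grow to the right and rows downward; lengths in mm; the calibration is good to about 2 mm. A picture is of the moment at which its call begins. get_calibration takes no time and is no camera call.
A pose or a line that the arm cannot do raises bot.PlanningError and nothing moves.
- bot.close_job(): hands the job in, once; it reports no verdict.
Trained networks look in the newest picture that a camera, given by its name, has taken for a name from the list of things; names that differ only in an ending like _2 or _b are one class to them, and where a whole thing is asked for, a point or a joint stands for the part that bears it (a point fixed in the world has none). Each returns a list of dicts, best first, with "conf" (0 to 1); they miss things now and then, are a little off and sometimes report something else, mostly with a low value. They report only what shows in the picture. A call takes as long as a camera call. They do not tell look-alikes from the thing itself.
- vision.boxes_of(camera, target): "location" ([column, row] in pixels, amid what is visible of it).
The state is a dict: "t": time; "q": joint angles; "qvel": joint speeds; "joint_torque": joint torques, N m; "tcp_pos": TCP position; "tcp_rot": TCP orientation; "ft_force": force on the tool from outside, world axes, zero at the start; "ft_torque": the same for the moment, N m; "grip_width": finger opening in mm.
Only numpy, scipy, OpenCV 4.12 (cv2) and the standard library are available. Lean on these libraries where they do the work, as an engineer would, in place of code of your own. Each camera call takes 0.05 s, during which the arm holds its last target. There are 200 camera calls.

TASK

Put up the delivery: pile the three cartons flat in the aluminium tray, the large one in the middle of the tray and lined up with it, the medium one centred and squared up on it, the small one likewise on top; and put the two bearings over the pin of the bearing stand, the large one first, resting on the foot, and the small one lying flat on it. Leave the mug, the can and the stapler where they are.

Things in the scene. Friction and masses are not known exactly. Their poses are not given: they have to be found in the camera images.
- large_carton: The longest of three closed brown cardboard cartons (tape along the top, small white label): 140 x 68 x 45 mm (x, y, z), about 0.4 kg, lying flat and loose on the desk. Origin at the centre of its underside, z up. x along its length; taken across its 68 mm width.
- medium_carton: The middle-sized closed brown cardboard carton: 95 x 60 x 45 mm (x, y, z), about 0.25 kg, loose on the desk. Origin at the centre of its underside, z up. x along its length.
- small_carton: The smallest closed brown cardboard carton: 60 x 42 x 45 mm (x, y, z), about 0.12 kg, loose on the desk. Origin at the centre of its underside, z up. x along its length.
- large_bearing: The larger of two bright steel bearings, a thick ring lying flat and loose on the desk: outside diameter 64, bore 32, height 30 mm, about 0.45 kg, with a circle of dark balls on its top. Origin at the centre of its underside, z up. 
- small_bearing: The smaller steel bearing, lying flat and loose on the desk: outside diameter 44, bore 28, height 22 mm, about 0.15 kg. Origin at the centre of its underside, z up. 
- tray: Shallow rectangular aluminium tray fixed to the desk, 180 x 110 mm outside (x, y), rim 12 mm high and 4 mm thick, floor 4 mm above the desk. Origin at the centre of its underside (desk level), x along its length.
- stand: Bearing stand fixed to the desk: round dark steel foot, diameter 90 mm and 12 mm thick, with an upright brass pin in its centre, diameter 10 mm, standing 42 mm above the foot (tip 54 mm above the desk, tapered over the last 6 mm). Origin at the centre of its underside (desk level), z up along the pin. The small bearing on top of the large one reaches above the pin's tip.
- mug: White mug, rim diameter 76 mm, 90 mm high, handle on its y side, loose; not part of the job. Origin at the centre of its underside, z up. 
- spray_can: Closed can with a blue wrap, diameter 52 mm, 130 mm high, loose; not part of the job. Origin at the centre of its underside, z up. 
- stapler: Black desk stapler, 135 x 34 mm and about 50 mm high, lying along its x, loose; not part of the job. Origin at the centre of its underside, z up. 
Things that resemble listed ones, but are neither listed nor needed, are in the scene too. Leave any red or turquoise look-alike of the large_carton alone. What is shaped like the large_bearing but red or yellow is not meant.

How it is judged:
By the outcome, as a careful person would: the job done as asked, in the order asked, and still so for the second after the job is handed in, with the robot touching nothing.
It also fails if it takes over 125 s, if anything falls off the work surface, if the arm or the gripper's body presses on something with over 40 N, if the wrist force passes 120 N, or if a joint passes its speed limit or range.

## Working session

There is one attempt and no reset: what is moved stays moved. The work goes in short steps, each a Python script; the robot and the scene stay as the last script left them, time stands still between calls to the robot, and variables do not carry over. Pictures are saved under pics/ and viewed, about 12 in all and at most 16, crops included, and the job is handed in when it is done.

```bash
ls; mkdir -p pics
python3 - <<'E'
from cell import bot, claw, readout, vision
import cv2, numpy as np
for n in ["top","scene"]:
    p,d=vision.snapshot(n); np.savez(f"pics/{n}0.npz",p=p,d=d)
    cv2.imwrite(f"pics/{n}0.png",cv2.cvtColor(p,cv2.COLOR_RGB2BGR))
    c=vision.get_calibration(n); print(n,c)
    for t in ["large_carton","medium_carton","small_carton","large_bearing","small_bearing","tray","stand","mug","spray_can","stapler"]:
        print(t,[(np.round(b["location"]).tolist(),round(b["conf"],2)) for b in vision.boxes_of(n,t)])
print(readout.state())
E
```

```text
pics
top {'fx': 431.2632897640225, 'fy': 431.2632897640225, 'cx': 286.42148350308145, 'cy': 214.73093309667578, 'rvec': array([ 2.1851924 , -2.1381297 ,  0.15224754]), 'tvec': array([ -89.84914026,  468.40561229, 1101.22689156])}
large_carton [([478.0, 272.0], 0.86), ([388.0, 305.0], 0.58)]
medium_carton [([139.0, 126.0], 0.49)]
small_carton [([254.0, 213.0], 0.77), ([138.0, 126.0], 0.37)]
large_bearing [([363.0, 175.0], 0.82), ([210.0, 209.0], 0.76), ([330.0, 230.0], 0.67)]
small_bearing [([405.0, 206.0], 0.72), ([169.0, 232.0], 0.67)]
tray []
stand [([209.0, 161.0], 0.95)]
mug [([139.0, 127.0], 0.93)]
spray_can [([370.0, 123.0], 0.57)]
stapler [([259.0, 142.0], 0.79)]
scene {'fx': 425.8798277949797, 'fy': 425.8798277949797, 'cx': 283.43387486466065, 'cy': 205.40062897667488, 'rvec': array([ 1.15511502,  2.4900102 , -0.85002974]), 'tvec': array([ 368.37338633, -225.26888363, 1453.40055547])}
large_carton [([269.0, 129.0], 0.84), ([201.0, 110.0], 0.68), ([234.0, 225.0], 0.6)]
medium_carton [([430.0, 319.0], 0.6)]
small_carton [([307.0, 223.0], 0.84)]
large_bearing [([268.0, 178.0], 0
[... 292 characters left out ...]
, 0.64)]
{'t': 1.1, 'q': array([ 1.21518384,  0.57569272,  0.02487868,  1.43709543, -0.01502467,
        1.12899479, -0.05651015]), 'qvel': array([-0.00024083,  0.00040382,  0.00028865,  0.001549  , -0.00089307,
        0.00119367, -0.00109   ]), 'joint_torque': array([ 8.16736137e-04, -7.65527344e+01,  2.24894598e+00, -2.86303282e+01,
        1.52191473e-02,  3.35800956e-03, -1.03211767e-05]), 'tcp_pos': array([ 181.25162529, -650.2165574 ,  194.19485768]), 'tcp_rot': array([-1.75421198e-05,  7.96389792e-01, -6.04783679e-01,  8.45715535e-06]), 'ft_force': array([0.05691416, 0.92426947, 0.60869601]), 'ft_torque': array([-0.06628079,  0.00935435, -0.00226298]), 'grip_width': 85.6512795105536}
```

View pics/top0.png

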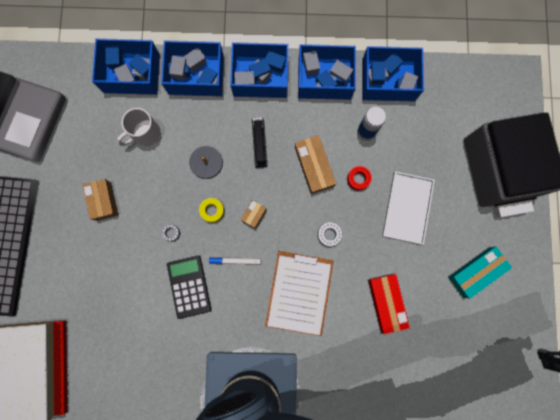

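View pics/scene0.png

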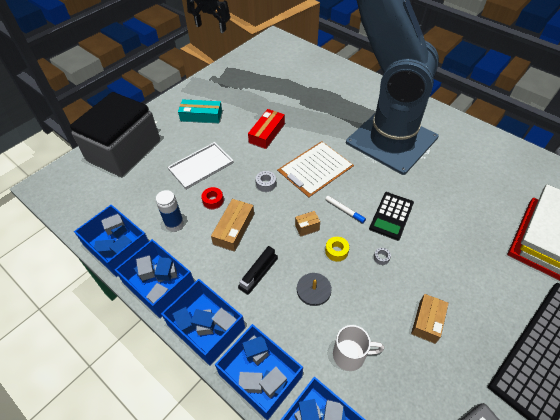

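The top view shows the steel bearings at (330,234) and (171,233). The cartons are large (315,163), medium (98,199) and small (254,214), with the tray at (408,208) and the stand at (206,161). The red and turquoise boxes and the red and yellow rings are decoys. Next I'll measure poses from depth.

```bash
cat > helper.py <<'E'
from cell import bot, claw, readout, vision
import cv2, numpy as np
def cloud(n,d):
    c=vision.get_calibration(n); R=cv2.Rodrigues(c["rvec"])[0]
    v,u=np.mgrid[:d.shape[0],:d.shape[1]]
    P=np.dstack([(u-c["cx"])/c["fx"]*d,(v-c["cy"])/c["fy"]*d,d])
    W=(P-c["tvec"])@R; W[d==0]=np.nan
    return W
def project(n,p):
    c=vision.get_calibration(n)
    return cv2.projectPoints(np.float64([p]),c["rvec"],c["tvec"],np.array([[c["fx"],0,c["cx"]],[0,c["fy"],c["cy"]],[0,0,1.]]),None)[0].ravel()
def top(W,xy,r,z0,z1):
    """centre, sides, angle of the long side, of the points with z in [z0,z1] within r of xy"""
    m=(np.hypot(W[...,0]-xy[0],W[...,1]-xy[1])<r)&(W[...,2]>z0)&(W[...,2]<z1)
    k,l,s,_=cv2.connectedComponentsWithStats(m.astype(np.uint8))
    m=l==1+np.argmax(s[1:,4])
    p=W[m]; (cx,cy),(w,h),a=cv2.minAreaRect(p[:,:2].astype(np.float32))
    if w<h: w,h,a=h,w,a+90
    c=p[:,:2].mean(0); e,V=np.linalg.eigh(np.cov((p[:,:2]-c).T)); pa=np.degrees(np.arctan2(V[1,1],V[0,1]))
    f=lambda a:round((a+90)%180-90,1)
    return dict(mean=c.round(1),rect=np.round([cx,cy],1),size=np.round([w,h],1),ang=f(a),pca=f(pa),z=np.median(p[:,2]).round(1),n=len(p))
E
cat > m.py <<'E'
from helper import *
W={n:cloud(n,np.load(f"pics/{n}0.npz")["d"]) for n in ["top","scene"]}
print("desk z",[np.nanmedian(W["top"][r:r+10,c:c+10,2]).round(1) for r,c in [(100,200),(150,430),(230,100),(250,430)]],
 [np.nanmedian(W["scene"][r:r+8,c:c+8,2]).round(1) for r,c in [(300,380),(200,140),(255,210)]])
L={"large_carton":((315,163),85,38,52),"medium_carton":((98,199),65,38,52),"small_carton":((254,214),50,38,52),
"large_bearing":((330,234),50,23,37),"small_bearing":((171,233),40,16,28),"stand":((206,161),60,8,17),"pin":((206,161),30,22,60),"tray":((408,208),120,6.5,20),
"mug":((137,127),70,80,100),"can":((372,122),50,60,140),"stapler":((259,142),90,20,60)}
for k,(px,r,a,b) in L.items():
    w=np.nanmedian(W["top"][px[1]-2:px[1]+3,px[0]-2:px[0]+3].reshape(-1,3),0)[:2]
    for n in W:
        try: print(k,n,*[f"{q}={v}" for q,v in top(W[n],w,r,a,b).items()])
        except Exception as e: print(k,n,e)
E
python3 m.py
```

```text
desk z [np.float64(-0.2), np.float64(-1.0), np.float64(0.6), np.float64(-1.4)] [np.float64(-0.1), np.float64(-0.7), np.float64(-0.3)]
large_carton top mean=[ 608.2 -152.1] rect=[ 609.5 -152.1] size=[141.5  68.5] ang=19.5 pca=19.5 z=44.6 n=1344
large_carton scene mean=[ 614.9 -150. ] rect=[ 611.5 -152.6] size=[142.4  69.3] ang=20.0 pca=19.9 z=44.6 n=1030
medium_carton top mean=[499.6 409.5] rect=[500.2 410.7] size=[96.1 62.8] ang=17.2 pca=16.5 z=45.5 n=877
medium_carton scene mean=[505.2 411.2] rect=[503.1 411. ] size=[97.7 60.7] ang=16.0 pca=16.2 z=45.1 n=980
small_carton top mean=[470.6   7.1] rect=[471.   7.] size=[59.8 41.9] ang=-28.6 pca=-28.3 z=45.2 n=375
small_carton scene mean=[475.3   8.1] rect=[473.5   7.2] size=[61.  45.2] ang=-28.6 pca=-27.5 z=44.5 n=290
large_bearing top mean=[ 423.5 -194.2] rect=[ 423.7 -193.5] size=[61.2 60.7] ang=89.7 pca=-54.8 z=29.5 n=345
large_bearing scene mean=[ 428.1 -192.3] rect=[ 426.6 -193.2] size=[65.7 58.7] ang=42.2 pca=35.2 z=29.2 n=216
small_bearing top mean=[418.2 225. ] rect=[418.1 225. ] size=[42.6 42.5] ang=-39.5 pca=64.3 z=21.6 n=141

[... 596 characters left out ...]
scene mean=[ 507.5 -407.1] rect=[ 503.9 -407.8] size=[181.5 116.7] ang=-11.3 pca=-8.8 z=10.3 n=287
mug top mean=[693.4 309. ] rect=[691.9 308.1] size=[75.3 74.5] ang=-88.3 pca=40.9 z=88.1 n=216
mug scene mean=[696.  308.9] rect=[696.  308.5] size=[75.1 74.8] ang=-3.2 pca=13.2 z=89.0 n=276
can top mean=[ 702.8 -289.9] rect=[ 708.2 -293.5] size=[50.3 49.1] ang=-75.9 pca=-52.3 z=126.5 n=514
can scene mean=[ 717.9 -283.6] rect=[ 713.5 -292. ] size=[52.1 50.1] ang=36.4 pca=-26.1 z=116.4 n=531
stapler top mean=[668.4  -1.4] rect=[669.9   0.7] size=[128.3  28.4] ang=5.1 pca=5.9 z=44.6 n=426
stapler scene mean=[678.5   1.8] rect=[ 6.729e+02 -5.000e-01] size=[127.2  25.9] ang=5.3 pca=5.8 z=43.4 n=496
```

Both cameras agree within about 2.5 mm (a constant x offset), and all sizes and heights match. I'll average them and start with the large carton.

```bash
cat >> helper.py <<'E'
def quat(phi): a=np.radians(phi)/2; return [0,np.cos(a),np.sin(a),0]
def best_phi(xy,z,phi):
    q=readout.state()["q"]; o=[]
    for f in (phi,phi+180,phi-180):
        s=bot.ik([*xy,z],quat(f))
        if s is not None: o.append((np.abs(np.array(s)-q).max(),f))
    return min(o)[1]
HI=240
def pick(xy,phi,h,up=HI):
    claw.gripper_to(85)
    f=best_phi(xy,up,phi); bot.move_to([*xy,up],quat(f))
    bot.line_to([*xy,h+40],v=250)
    hit=bot.line_to([*xy,h],v=60,max_force=15)
    claw.gripper_to(0); w=readout.state()["grip_width"]
    bot.line_to([*xy,up],v=200); s=readout.state()
    print("picked: hit",hit,"width",round(w,1),round(s["grip_width"],1),"F",s["ft_force"].round(1),"t",s["t"])
def place(xy,phi,h,up=HI,over=3):
    f=best_phi(xy,up,phi); bot.move_to([*xy,up],quat(f)); bot.wait(.3)
    print("over: width",round(readout.state()["grip_width"],1))
    bot.line_to([*xy,h+25],v=200); bot.wait(.3)
    hit=bot.line_to([*xy,h-over],v=25,max_force=6); s=readout.state()
    print("down: hit",hit,"tcp",s["tcp_pos"].round(1),"want z",h)
    claw.gripper_to(85); bot.line_to([*xy,up],v=200); print("t",readout.state()["t"])
TRAY=(502.6,-408.0); TA=-11.1; STAND=(614.5,141.9)
E
python3 - <<'E'
from helper import *
pick((610.5,-152.3),19.7+90,6)
place(TRAY,TA+90,10)
E
```

```text
picked: hit False width 0.2 0.2 F [ 0.7  0.5 -0.7] t 7.4917
over: width -0.2
down: hit False tcp [ 502.7 -408.1    7.2] want z 10
t 13.7083
```

```bash
cat >> helper.py <<'E'
def look(tag,n="top",crop=None,k=1):
    p,d=vision.snapshot(n); np.savez(f"pics/{n}{tag}.npz",p=p,d=d)
    q=cv2.cvtColor(p,cv2.COLOR_RGB2BGR)
    if crop: x0,y0,x1,y1=crop; q=cv2.resize(q[y0:y1,x0:x1],None,fx=k,fy=k,interpolation=cv2.INTER_CUBIC)
    cv2.imwrite(f"pics/{n}{tag}.png",q); return cloud(n,d)
E
python3 - <<'E'
from helper import *
W=look("1"); look("1","scene")
print(top(W,(610,-152),85,38,52)); print(readout.state()["tcp_pos"],readout.state()["tcp_rot"])
E
```

```text
{'mean': array([ 608.1, -152.2]), 'rect': array([ 609. , -152.3]), 'size': array([141.,  69.]), 'ang': 19.5, 'pca': np.float64(19.5), 'z': np.float64(44.6), 'n': 1351}
[ 502.14209099 -407.63234379  238.76441239] [-2.77514191e-04 -6.35443690e-01  7.72146500e-01  1.01128866e-03]
```

View pics/scene1.png

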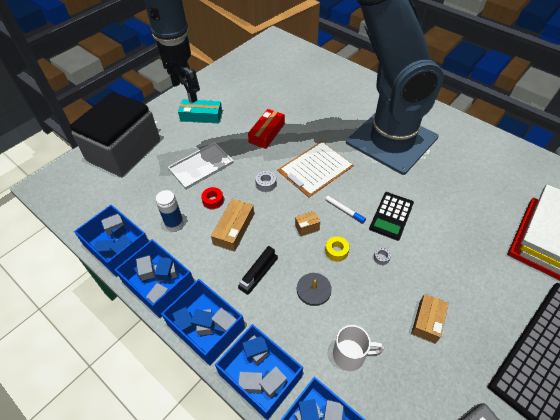

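View pics/top1.png

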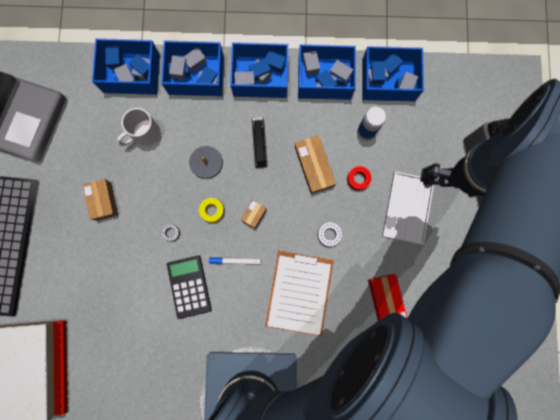

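Run:
```python
from helper import *
s=readout.state(); print(s["grip_width"])
for n in ["top","scene"]:
    print(n,project(n,s["tcp_pos"]),project(n,[0,0,0]),project(n,[0,0,400]))
    W=cloud(n,np.load(f"pics/{n}1.npz")["d"])
    m=(W[...,2]>150)&(W[...,2]<300)&(W[...,0]>300)&(np.abs(W[...,0])<900)
    # lowest arm points
    m=(W[...,2]>180)&(W[...,2]<275)&(W[...,0]>300)&(W[...,0]<650)
    k,l,st,c=cv2.connectedComponentsWithStats(m.astype(np.uint8))
    for i in range(1,k):
        if st[i,4]>15: print(st[i],np.nanmin(W[l==i],0).round(),np.nanmax(W[l==i],0).round(),np.nanmean(W[l==i],0).round())
```

```text
84.71538762311118
top [439.68835124 191.32050289] [251.23469674 398.16828543] [235.01410825 470.41242009]
scene [187.70733195 107.3233514 ] [391.37575898 139.39165918] [420.87520491  29.54277296]
```

```bash
python3 - <<'E'
from helper import *
np.set_printoptions(suppress=True)
for n,pts in [("top",[(430,175),(427,170),(433,181),(445,178),(455,170)]),("scene",[(193,97),(186,92),(190,80),(180,60),(173,40)])]:
    W=cloud(n,np.load(f"pics/{n}1.npz")["d"])
    for u,v in pts: print(n,u,v,W[v,u].round(), np.load(f"pics/{n}1.npz")["d"][v,u])
E
python3 - <<'E'
import cv2
a=cv2.imread('pics/scene1.png')[40:130,140:260]; b=cv2.imread('pics/top1.png')[140:230,380:500]
import numpy as np
cv2.imwrite('pics/crop1.png',cv2.resize(np.hstack([a,b]),None,fx=3.3,fy=3.3))
E
```

```text
top 430 175 [ 505. -338.  379.] 793.52936
top 427 170 [ 517. -337.  368.] 806.09283
top 433 181 [ 502. -357.  342.] 830.3809
top 445 178 [ 501. -366.  377.] 794.8246
top 455 170 [ 507. -370.  416.] 757.8605
scene 193 97 [ 517. -350.  312.] 1105.4105
scene 186 92 [ 281. -728.    3.] 1610.4716
scene 190 80 [ 521. -342.  371.] 1053.9941
scene 180 60 [ 516. -373.  411.] 1036.8845
scene 173 40 [ 525. -370.  469.] 985.37244
```

View pics/crop1.png

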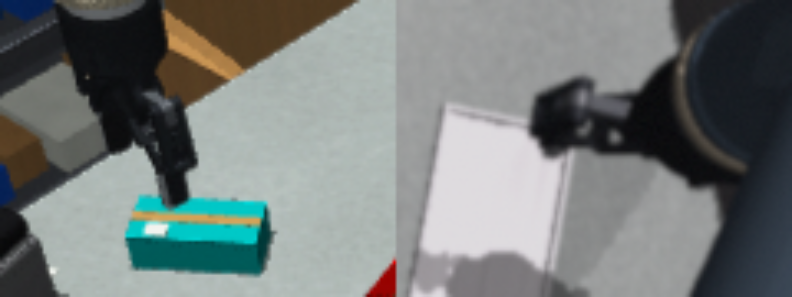

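The fingers seem to be about 60 mm higher than the reported TCP would put them. I'll touch the tray floor gently with the fingers shut to measure the offset.

```bash
python3 - <<'E'
from helper import *
claw.gripper_to(0)
W=look("2","scene"); W2=look("2","top"); s=readout.state(); print(s["tcp_pos"],s["grip_width"],project("scene",s["tcp_pos"]))
for w in (W,W2):
    p=w.reshape(-1,3); p=p[(np.hypot(p[:,0]-502,p[:,1]+408)<90)&(p[:,2]>150)&(p[:,2]<600)]
    print(len(p)); 
    for a in range(230,420,15):
        q=p[(p[:,2]>=a)&(p[:,2]<a+15)]
        if len(q): print(a,len(q),q.min(0).round(),q.max(0).round())
bot.line_to([*TRAY,60],v=200)
hit=bot.line_to([*TRAY,-70],v=30,max_force=6); s=readout.state(); print(hit,s["tcp_pos"],s["ft_force"],s["t"])
look("3","scene"); look("3","top")
E
python3 - <<'E'
import cv2,numpy as np
a=cv2.imread('pics/scene3.png')[80:200,120:280]; b=cv2.imread('pics/top3.png')[140:260,340:500]
cv2.imwrite('pics/crop3.png',cv2.resize(np.hstack([a,b]),None,fx=2.5,fy=2.5))
E
```

```text
[ 502.58766991 -408.02083367  240.00861312] 0.1539087981037615 [187.41346227 106.99247652]
2757
275 25 [ 494. -419.  276.] [ 515. -392.  290.]
290 46 [ 494. -417.  290.] [ 517. -390.  305.]
305 25 [ 500. -419.  305.] [ 516. -391.  320.]
320 63 [ 497. -448.  321.] [ 521. -367.  335.]
335 77 [ 498. -457.  336.] [ 523. -357.  350.]
350 101 [ 500. -465.  350.] [ 527. -344.  365.]
365 141 [ 489. -427.  365.] [ 526. -344.  380.]
380 92 [ 489. -428.  380.] [ 526. -364.  395.]
395 84 [ 479. -419.  395.] [ 541. -366.  410.]
410 168 [ 474. -423.  410.] [ 542. -367.  425.]
2237
275 13 [ 490. -410.  280.] [ 498. -392.  288.]
290 27 [ 490. -417.  290.] [ 498. -392.  304.]
305 16 [ 488. -410.  308.] [ 498. -391.  319.]
320 74 [ 487. -418.  320.] [ 513. -370.  335.]
335 49 [ 484. -412.  335.] [ 510. -357.  350.]
350 69 [ 486. -398.  350.] [ 521. -345.  365.]
365 159 [ 484. -391.  365.] [ 526. -345.  380.]
380 76 [ 485. -386.  380.] [ 519. -363.  394.]
395 59 [ 464. -406.  395.] [ 523. -368.  410.]
410 156 [ 464. -417.  410.] [ 532. -369.  425.]
True [ 502.58619281 -407.98782538  -32.91568827] [-1.91801825  1.07594046  6.73343459] 18.5
```

View pics/crop3.png

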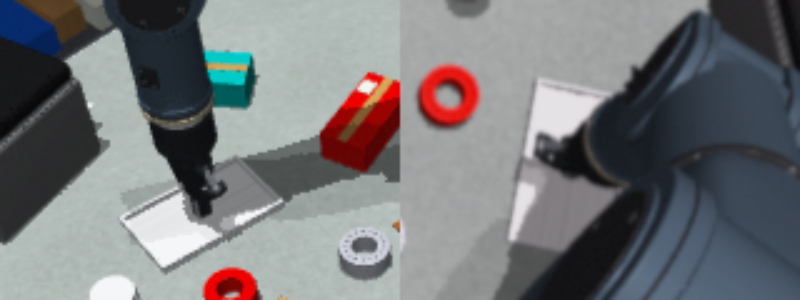

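The tray floor (4 mm) was touched at reported z = −32.9. The depth clouds also put the tips about 36 mm above the reported TCP. The real tips are therefore 37 mm short of the reported TCP, so I'll compensate and retry. Any lateral offset I'll check after placing.

```bash
cat >> helper.py <<'E'
TZ=37.0   # shut fingertips are this much above the reported TCP
def P(xy,z): return [*xy,z-TZ]
HI=230
def pick(xy,phi,h,up=HI,width=None):
    if readout.state()["grip_width"]<80: claw.gripper_to(85)
    f=best_phi(xy,up-TZ,phi); bot.move_to(P(xy,up),quat(f))
    bot.line_to(P(xy,h+40),v=250)
    hit=bot.line_to(P(xy,h),v=60,max_force=15)
    claw.gripper_to(0); w=readout.state()["grip_width"]
    if width and abs(w-width)>6: raise SystemExit(f"missed: width {w}, hit {hit}")
    bot.line_to(P(xy,up),v=200); s=readout.state()
    print("picked: phi",f,"hit",hit,"width",round(w,1),round(s["grip_width"],1),"F",s["ft_force"].round(1),"t",s["t"])
def place(xy,phi,h,up=HI,over=4,drop=25):
    f=best_phi(xy,up-TZ,phi); bot.move_to(P(xy,up),quat(f)); bot.wait(.2)
    print("over: phi",f,"width",round(readout.state()["grip_width"],1))
    bot.line_to(P(xy,h+drop),v=200); bot.wait(.2)
    hit=bot.line_to(P(xy,h-over),v=25,max_force=6); s=readout.state()
    print("down: hit",hit,"tip z",(s["tcp_pos"][2]+TZ).round(1),"want",h)
    claw.gripper_to(85); bot.line_to(P(xy,up),v=200); print("t",readout.state()["t"])
E
python3 - <<'E'
from helper import *
bot.line_to(P(TRAY,HI),v=250)
pick((610.5,-152.3),19.7+90,6,width=68)
place(TRAY,TA+90,10)
E
```

```text
picked: phi -70.3 hit False width 67.4 67.2 F [-0.9 -0.7 -2.9] t 24.7833
over: phi 258.9 width 67.0
down: hit True tip z 10.8 want 10
t 29.85
```

Run:
```python
from helper import *
f=best_phi((501.6,410.8),HI-TZ,106.6); bot.move_to(P((501.6,410.8),HI),quat(f))
for n in ["top","scene"]:
    W=look("4",n,(320,120,500,270) if n=="top" else (130,110,310,260),4)
    print(n,"carton",top(W,TRAY,95,40,58),"tray",top(W,TRAY,125,6.5,20))
    W0=cloud(n,np.load(f"pics/{n}0.npz")["d"]); print("tray0",top(W0,TRAY,125,6.5,20))
print(readout.state()["t"])
```

```text
top carton {'mean': array([ 499.1, -404.5]), 'rect': array([ 500.2, -405.7]), 'size': array([140.1,  69.6]), 'ang': -11.2, 'pca': np.float64(-11.1), 'z': np.float64(48.3), 'n': 1426} tray {'mean': array([ 501.3, -408.1]), 'rect': array([ 501.3, -408. ]), 'size': array([181. , 111.6]), 'ang': -10.8, 'pca': np.float64(-10.0), 'z': np.float64(10.8), 'n': 408}
tray0 {'mean': array([ 501.2, -408.1]), 'rect': array([ 501.5, -408. ]), 'size': array([181.1, 111.6]), 'ang': -10.9, 'pca': np.float64(-11.2), 'z': np.float64(10.6), 'n': 417}
scene carton {'mean': array([ 506.2, -403.3]), 'rect': array([ 503.6, -405.6]), 'size': array([138.8,  73.9]), 'ang': -10.9, 'pca': np.float64(-10.9), 'z': np.float64(48.1), 'n': 759} tray {'mean': array([ 524. , -386.4]), 'rect': array([ 504. , -407.1]), 'size': array([180.9, 112.8]), 'ang': -11.4, 'pca': np.float64(-22.9), 'z': np.float64(10.2), 'n': 192}
tray0 {'mean': array([ 507.5, -407.1]), 'rect': array([ 503.9, -407.8]), 'size': array([181.5, 116.7]), 'ang': -11.3, 'pca': np.float64(-8.8), 'z': np.float64(10.3), 'n': 287}
32.8333
```

View pics/top4.png

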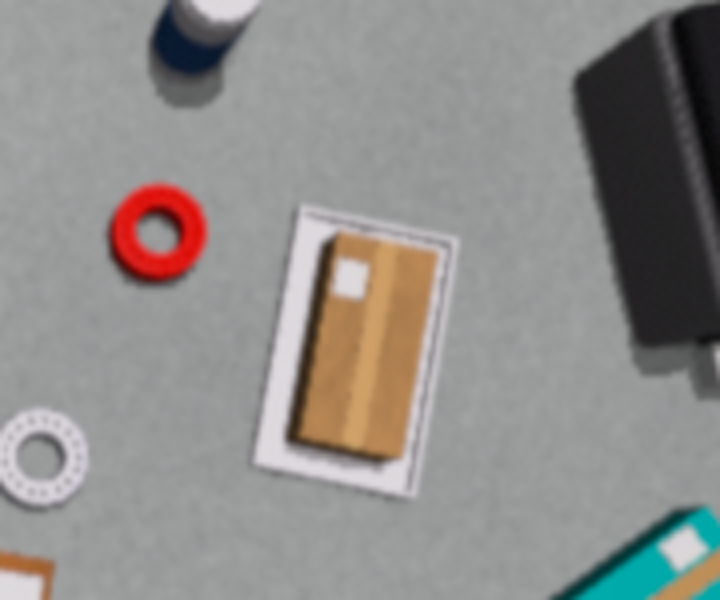

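The carton is flat in the tray and the angles match to 0.3°. It sits about 2.3 mm off in y in both cameras, which is a lateral finger offset along tool x, matching the shut-finger cloud. I'll compensate and nudge the carton while there is time.

```bash
cat >> helper.py <<'E'
TX=-2.3   # fingers' offset along tool x
PHI=0
def P(xy,z):
    a=np.radians(PHI); return [xy[0]-TX*np.cos(a),xy[1]-TX*np.sin(a),z-TZ]
def over(xy,phi,up):
    global PHI
    PHI=best_phi(xy,up-TZ,phi); bot.move_to(P(xy,up),quat(PHI))
def pick(xy,phi,h,up=HI,width=None):
    if readout.state()["grip_width"]<80: claw.gripper_to(85)
    over(xy,phi,up)
    bot.line_to(P(xy,h+40),v=250)
    hit=bot.line_to(P(xy,h),v=80,max_force=15)
    claw.gripper_to(0); w=readout.state()["grip_width"]
    if width and abs(w-width)>6: raise SystemExit(f"missed: width {w}, hit {hit}")
    bot.line_to(P(xy,up),v=200); s=readout.state()
    print("picked: phi",PHI,"hit",hit,"width",round(w,1),round(s["grip_width"],1),"t",s["t"])
def setdown(xy,h,up,over_=4,drop=20):
    print("over: width",round(readout.state()["grip_width"],1))
    bot.line_to(P(xy,h+drop),v=200); bot.wait(.2)
    hit=bot.line_to(P(xy,h-over_),v=25,max_force=6); s=readout.state()
    print("down: hit",hit,"tip z",(s["tcp_pos"][2]+TZ).round(1),"want",h)
    claw.gripper_to(85); bot.line_to(P(xy,up),v=250); print("t",readout.state()["t"])
def place(xy,phi,h,up=HI,**k):
    over(xy,phi,up); setdown(xy,h,up,**k)
E
python3 - <<'E'
from helper import *
now=(501.8,-405.7)
pick(now,TA+90,10,up=150,width=68) if False else None
import helper
over(now,TA+90,HI); bot.line_to(P(now,10),v=200); claw.gripper_to(0); print(readout.state()["grip_width"])
bot.line_to(P(now,16),v=60); setdown(TRAY,10,HI,drop=6)
over((501.6,410.8),106.6,HI)
for n in ["top","scene"]:
    W=look("5",n); print(n,"carton",top(W,TRAY,95,40,58))
print(readout.state()["t"])
E
```

```text
66.99813016016402
over: width 67.1
down: hit True tip z 11.5 want 10
t 39.6167
top carton {'mean': array([ 499.8, -407.2]), 'rect': array([ 500.6, -408.1]), 'size': array([140.9,  69.7]), 'ang': -10.7, 'pca': np.float64(-11.0), 'z': np.float64(48.4), 'n': 1411}
scene carton {'mean': array([ 505.9, -405.7]), 'rect': array([ 503.9, -407.4]), 'size': array([139.6,  74.9]), 'ang': -11.8, 'pca': np.float64(-11.0), 'z': np.float64(48.0), 'n': 767}
42.6
```

The carton is now centred to about 0.5 mm, so next come the medium and small cartons.

Run:
```python
from helper import *
C=(502.3,-407.8)
pick((501.6,410.8),106.6,7,width=60)
place(C,TA+90,49+7)
pick((472.2,7.1),-28.5+90,9,width=42)
over(C,TA+90,HI)
for n in ["top","scene"]:
    W=look("6",n); 
    try: print(n,"medium",top(W,C,75,86,103))
    except Exception as e: print(n,e)
print(readout.state()["t"])
```

```text
picked: phi -73.4 hit False width 59.2 59.1 t 46.0083
over: width 59.2
down: hit True tip z 56.8 want 56
t 51.9667
picked: phi -118.5 hit False width 41.1 41.3 t 56.7667
top medium {'mean': array([ 494.7, -402.6]), 'rect': array([ 499.2, -407.6]), 'size': array([94.3, 61.1]), 'ang': -11.2, 'pca': np.float64(2.5), 'z': np.float64(93.4), 'n': 791}
scene medium {'mean': array([ 503.8, -405.1]), 'rect': array([ 502.5, -406.6]), 'size': array([95.9, 64.2]), 'ang': -12.0, 'pca': np.float64(-11.6), 'z': np.float64(92.9), 'n': 472}
58.4083
```

Run:
```python
from helper import *
C=(502.0,-407.6)
place(C,TA+90,94+9)
over((425,-193.5),0,HI)
for n in ["top","scene"]:
    W=look("7",n); 
    for k,h in (("large",49),("medium",94),("small",139)):
        try: print(n,k,top(W,C,95,h-8,h+7))
        except Exception as e: print(n,e)
s=readout.state(); print(s["t"],s["q"].round(2))
```

```text
over: width 41.3
down: hit True tip z 103.6 want 103
t 61.4333
top large {'mean': array([ 438.2, -417.4]), 'rect': array([ 438.9, -416.3]), 'size': array([29.1, 22.2]), 'ang': 79.9, 'pca': np.float64(-69.5), 'z': np.float64(48.2), 'n': 87}
top medium {'mean': array([ 458.9, -418.2]), 'rect': array([ 460. , -417.2]), 'size': array([26.2, 22. ]), 'ang': 80.4, 'pca': np.float64(-69.2), 'z': np.float64(93.7), 'n': 84}
top small {'mean': array([ 493.3, -419.7]), 'rect': array([ 498.4, -419.4]), 'size': array([61.5, 21.6]), 'ang': -16.0, 'pca': np.float64(-16.8), 'z': np.float64(138.2), 'n': 152}
scene large {'mean': array([ 524.4, -397.2]), 'rect': array([ 503.4, -407.9]), 'size': array([142. ,  74.8]), 'ang': -13.1, 'pca': np.float64(-24.0), 'z': np.float64(48.1), 'n': 326}
scene medium {'mean': array([ 512.8, -396. ]), 'rect': array([ 502.1, -407. ]), 'size': array([96.2, 63.4]), 'ang': -9.7, 'pca': np.float64(-23.7), 'z': np.float64(93.4), 'n': 258}
scene small {'mean': array([ 504.8, -405.8]), 'rect': array([ 502.6, -407.9]), 'size': array([62.3, 47.6]), 'ang': -13.2, 'pca': np.float64(-9.0), 'z': np.float64(138.0), 'n': 230}
62.8333 [-0.18  0.33  0.69  1.98 -0.26  0.92 -2.5 ]
```

View pics/scene7.png

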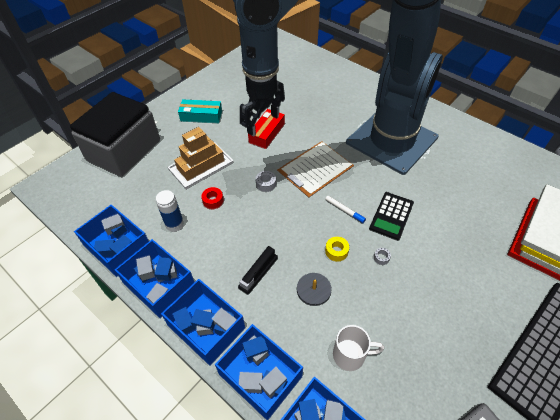

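The three-carton stack stands straight at about (200,155). Next the large bearing.

```bash
sed -i 's/    claw.gripper_to(85); bot.line_to(P(xy,up),v=250)/    if s["tcp_pos"][2]+TZ>h+5: raise SystemExit("stopped too high")\n&/' helper.py
python3 - <<'E'
from helper import *
pick((425.0,-193.5),0,1,width=64)
place(STAND,0,13,drop=46)
pick((419.2,225.4),0,2,width=44)
for n in ["top","scene"]:
    W=look("8",n,(150,100,330,250) if n=="top" else (240,210,420,360),4); print(n,top(W,STAND,50,35,48), top(W,STAND,60,8,17))
print(readout.state()["t"])
E
```

```text
picked: phi -180 hit False width 62.8 62.5 t 66.2917
over: width 62.5
down: hit True tip z 14.5 want 13
t 71.8833
picked: phi -180 hit False width 41.7 41.1 t 76.2083
top {'mean': array([610.3, 140.4]), 'rect': array([610.7, 141. ]), 'size': array([63.1, 62.3]), 'ang': -78.3, 'pca': np.float64(51.4), 'z': np.float64(41.5), 'n': 354} {'mean': array([609.2, 139. ]), 'rect': array([612.9, 142.1]), 'size': array([89.3, 87. ]), 'ang': -89.4, 'pca': np.float64(-58.7), 'z': np.float64(11.9), 'n': 336}
scene {'mean': array([614.7, 141.8]), 'rect': array([613.6, 141. ]), 'size': array([63.2, 61.2]), 'ang': -9.7, 'pca': np.float64(22.9), 'z': np.float64(41.6), 'n': 364} {'mean': array([630.6, 151.5]), 'rect': array([621.3, 144.9]), 'size': array([88.7, 77.8]), 'ang': -61.9, 'pca': np.float64(-57.5), 'z': np.float64(11.8), 'n': 354}
76.3083
```

View pics/scene8.png

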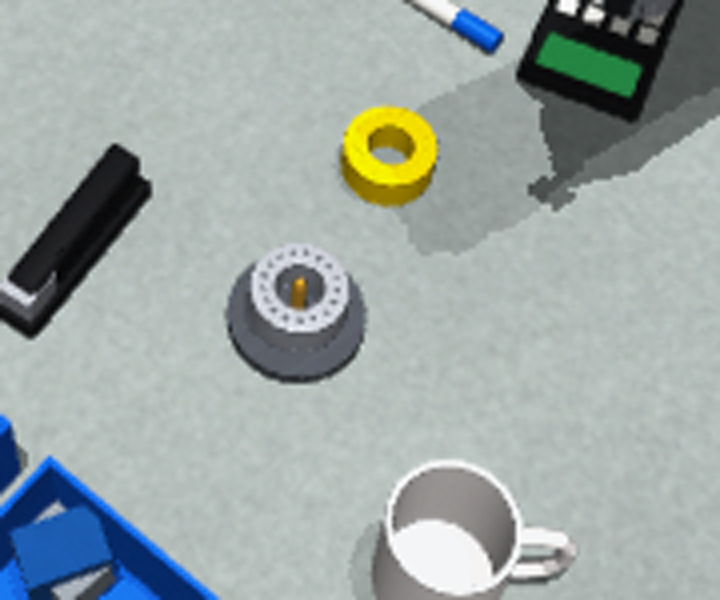

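Run:
```python
from helper import *
S=(613.8,141.5)
over(S,0,150)
print(project("scene",[*S,150]),readout.state()["grip_width"])
look("9","scene",(230,160,390,300),4.5)
```

```text
[317.12084382 259.97198573] 41.33568441954803
```

View pics/scene9.png

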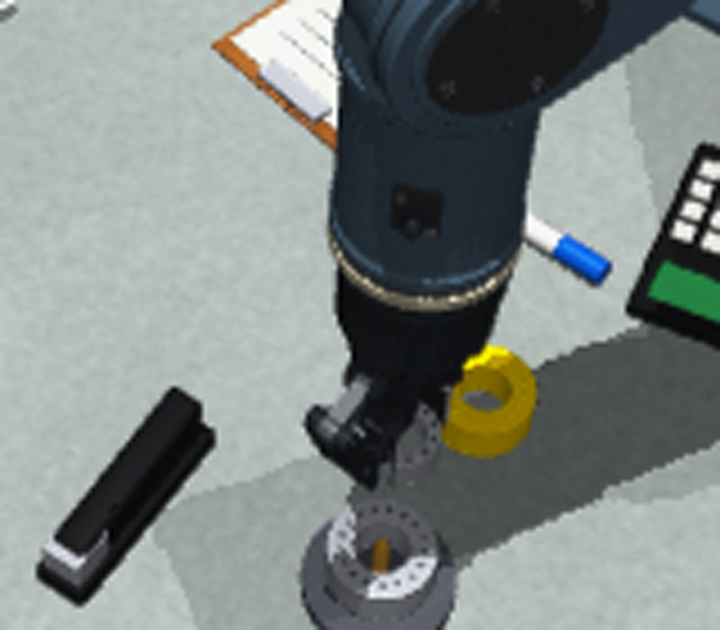

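Run:
```python
from helper import *
for n in ["scene","top"]:
    if n=="top": look("9","top",(150,100,290,220),5)
    Z=np.load(f"pics/{n}9.npz"); W=cloud(n,Z["d"]); p=Z["p"].astype(int)
    m=(W[...,2]>60)&(W[...,2]<200)&(np.hypot(W[...,0]-614,W[...,1]-142)<60)&(p.min(2)>75)
    q=W[m]; print(n,len(q),q.min(0).round(),q.max(0).round())
    if len(q)<10: continue
    m2=m
    # RANSAC planes
    rng=np.random.default_rng(0); best=(0,)
    for _ in range(500):
        a,b,c=q[rng.choice(len(q),3,False)]; nn=np.cross(b-a,c-a); l=np.linalg.norm(nn)
        if l<50: continue
        nn/=l; k=np.abs((q-a)@nn)<1.2
        if k.sum()>best[0]: best=(k.sum(),nn,q[k].mean(0),q[k].min(0),q[k].max(0))
    print([np.round(x,2) for x in best])
print(readout.state()["t"], readout.state()["tcp_pos"])
```

```text
scene 74 [587. 137. 150.] [647. 163. 190.]
[np.int64(29), array([-0.02,  0.08, -1.  ]), array([609.94, 154.47, 168.45]), array([590.93, 136.99, 166.22]), array([647.17, 162.99, 169.66])]
top 57 [579. 121. 149.] [635. 139. 174.]
[np.int64(24), array([0.16, 0.27, 0.95]), array([606.3 , 128.45, 168.22]), array([593.07, 122.9 , 164.46]), array([623.44, 136.66, 170.42])]
77.3167 [610.70376195 143.11256223 113.5063354 ]
```

View pics/top9.png

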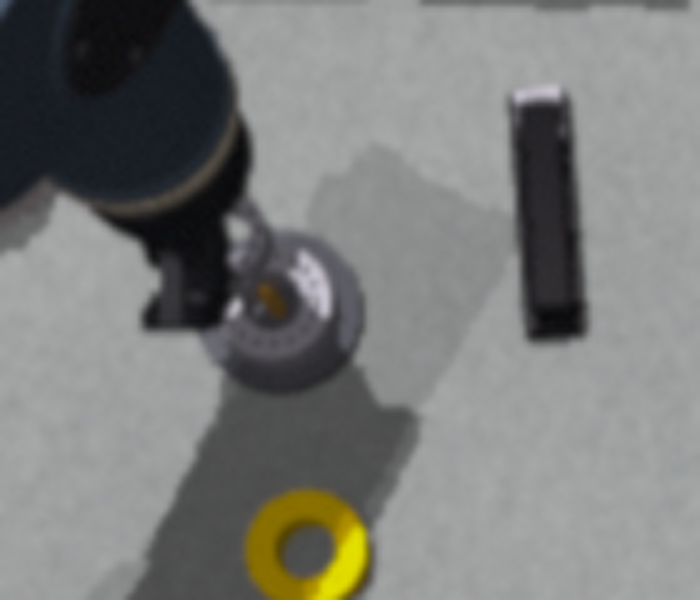

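The top-face fit gives a near-level bearing (about 5° from the scene camera, with z ≈ 168 against 170 expected), centred on y ≈ 142. I'll place it.

Run:
```python
from helper import *
import helper
S=(613.5,141.7)
over(S,0,150); setdown(S,44,HI,drop=24)
over((520,300),0,330)
for n in ["top","scene"]:
    W=look("10",n,(150,100,330,250) if n=="top" else (240,210,420,360),4)
    print(n,"small",top(W,S,40,57,72),"large",top(W,S,50,35,48))
    for k,h in (("small",139),("medium",94),("large",49)): print(n,k,top(W,(502,-408),95,h-8,h+7))
print(readout.state()["t"])
```

```text
over: width 41.7
down: hit True tip z 44.7 want 44
t 80.5833
top small {'mean': array([609.1, 141.9]), 'rect': array([609.3, 142.1]), 'size': array([42.8, 41.5]), 'ang': -87.7, 'pca': np.float64(31.5), 'z': np.float64(63.3), 'n': 147} large {'mean': array([606.5, 135.2]), 'rect': array([611. , 140.7]), 'size': array([63.1, 61.9]), 'ang': 21.2, 'pca': np.float64(-44.8), 'z': np.float64(41.6), 'n': 210}
top small {'mean': array([ 500.2, -407. ]), 'rect': array([ 500.3, -408.4]), 'size': array([61. , 43.9]), 'ang': -11.1, 'pca': np.float64(-9.8), 'z': np.float64(138.4), 'n': 453}
top medium {'mean': array([ 489.6, -396. ]), 'rect': array([ 499.4, -407.2]), 'size': array([95.3, 60.9]), 'ang': -10.8, 'pca': np.float64(2.9), 'z': np.float64(93.4), 'n': 406}
top large {'mean': array([ 489.2, -397.5]), 'rect': array([ 500.8, -407.7]), 'size': array([140.7,  68.7]), 'ang': -10.8, 'pca': np.float64(-7.6), 'z': np.float64(48.5), 'n': 478}
scene small {'mean': array([612.8, 142.4]), 'rect': array([612.7, 142. ]), 'size': array([42.9, 42.3]), 'ang': 78.5, 'pca': np.float64(27.6), 'z': np.float64(63.1), 'n': 155} large {'mean': array([624.7, 145.9]), 'rect': array([617.6, 142.3]), 'size': array([62.4, 56.3]), 'ang': -65.5, 'pca': np.float64(-63.1), 'z': np.float64(41.5), 'n': 208}
scene small {'mean': array([ 504.9, -405.4]), 'rect': array([ 503.5, -407.3]), 'size': array([61.1, 47.9]), 'ang': -10.9, 'pca': np.float64(-13.7), 'z': np.float64(138.1), 'n': 234}
scene medium {'mean': array([ 512.4, -395.9]), 'rect': array([ 502. , -406.4]), 'size': array([96.6, 61.9]), 'ang': -13.4, 'pca': np.float64(-24.0), 'z': np.float64(93.3), 'n': 265}
scene large {'mean': array([ 524.3, -396.6]), 'rect': array([ 503.7, -407.2]), 'size': array([138.8,  73. ]), 'ang': -10.1, 'pca': np.float64(-23.5), 'z': np.float64(48.1), 'n': 316}
82.6583
```

View pics/scene10.png

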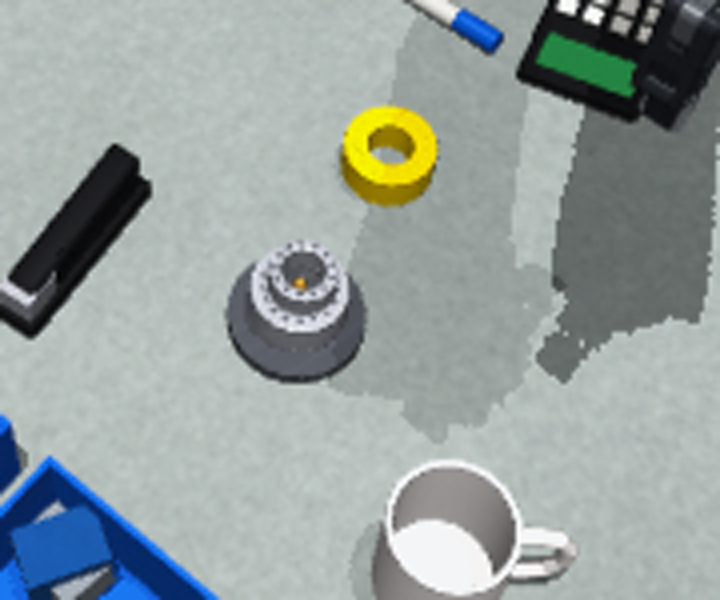

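Both bearings are on the pin: top faces at 41.5 mm (expected 42) and 63.2 mm (expected 64). The pin shows through the small bore at (300,283). The stack is centred to within 2 mm, so I'll hand it in.

Run:
```python
from helper import *
bot.close_job(); print(readout.state()["t"])
```

```text
the job is handed in; nothing more can be done
the job is handed in; nothing more can be done
```

I handed the job in at about 83 s of the 125 s allowed. The three cartons are piled in the tray, and both bearings are on the stand pin, the large one first.

**Cartons:** In the last pictures the top faces are at 48, 93 and 138 mm (expected 49, 94 and 139), so all three lie flat. The pile is centred on the tray and on itself to about 2 mm. The top camera has each carton within about 0.5° of the tray's angle.

**Bearings:** The top faces are at 41.5 and 63.2 mm (expected 42 and 64), and the pin shows through both bores. They sit about 2–3 mm off the pin's axis, the small one within about 2 mm of the large one.

**What went wrong or disagreed:**
- **First grasp:** It closed on air. The real fingertips are 37 mm short of the reported TCP and 2.3 mm off sideways. I measured the 37 mm by touching the tray floor lightly with shut fingers, then compensated for both.
- **Large carton:** It was first set down about 2.3 mm off centre, so I gripped it again and moved it. After that it was within about 0.5 mm.
- **Cameras:** The two cameras differ by about 2–3 mm in x throughout, so I used their average.
- **Small bearing:** The gripper read 41–42 mm on a 44 mm ring, and the ring looked slightly tilted while held. It ended up flat.

The mug, can and stapler were not touched. The mug and stapler look unmoved in the last picture; I did not measure any of the three again.

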